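# Set the bench thickness gauge on its reference disc

### The job

Set the thickness gauge: slide its jaw along by the blue post until it presses the brass disc firmly against the fixed anvil, and leave the jaw shut on the disc. Then take the yellow stylus out of the wooden rack, reach its steel tip through the blue-ringed hole in the top of the white readout box and push the red button inside all the way down. Finish while still gripping the stylus and holding the button down, and leave the glass tubes and the other things on the bench where they are.

Things in the scene. Friction and masses are not known exactly. Their poses are not given: they have to be found in the camera images.
- gauge: Fixed grey bench gauge with a flat bed 270 mm long, 50 mm wide, bed top 20 mm above the bench. Origin on the bench under the bed, x along the slide towards the anvil, z up. Seen from this origin the anvil's measuring face is at x = +80 mm.
- jaw (a joint): Slide of the jaw along the gauge's +x, 0 = fully open (100 mm between the measuring faces), 0.08 = 20 mm between the faces; the face gap is 100 mm minus this value. It drags with about 3 N of friction, has no spring and stays where it is left.
- post_top (a point): Centre of the top of the blue finger post on the jaw's aluminium carriage: square, 14 x 14 mm, top 89.5 mm above the bench, standing free for 51 mm above the carriage top (38.5 mm). It moves with the jaw; its axis is 45 mm behind the jaw face (gauge -x). Axes as the gauge's.
- jaw_face (a point): Centre of the jaw's measuring face (36 mm wide, 35 mm high, top 55 mm above the bench), 33 mm above the bench; axes as the gauge's.
- anvil_face (a point): Centre of the measuring face of the fixed steel anvil (gauge_c1; 36 mm wide, 35 mm high, 22 mm thick, top 55 mm above the bench), 32.5 mm above the bench; axes as the gauge's.
- disc: Loose brass reference disc, 30 mm diameter, 25 mm high, about 140 g, standing flat on the gauge bed between the jaw and the anvil, up to 20 mm away from the anvil; it slides along the bed when pushed by the jaw. Origin at the centre of its underside.
- readout: Fixed white readout box, 130 x 100 x 60 mm high, grey-green display on its top. Origin on the bench under its centre, x towards the display end, z up.
- aperture (a point): Centre of the round 15 mm hole in the 5 mm thick top of the readout, 60 mm above the bench, ringed in blue; at x = -30 mm of the readout.
- button (a joint): Travel of the red button straight below the hole: 0 = up, 0.005 = fully down (m). Spring loaded: 2 N to start, 5 N fully down, springs back when let go.
- button_top (a point): Centre of the flat top of the red button cap, 14 mm diameter, 22 mm below the top of the box (38 mm above the bench) when up, 33 mm above the bench when fully down.
- rack: Fixed light wooden block, 180 x 50 x 70 mm high, with a row of four blind holes 16 mm wide, 60 mm deep, at x = -63, -21, 21, 63 mm; one holds the stylus, the others glass tubes. Origin on the bench under its centre, x along the row.
- stylus: Loose stylus standing tip down in one of the rack's holes: steel tip 7 mm diameter, 34 mm long, then a round yellow handle 14 mm diameter up to 135 mm above the tip; about 50 g. Origin at the end of the tip, z along the stylus towards the handle's end. In the rack its tip is 10 mm above the bench and its handle's end 145 mm above it.
- tube1: Glass tube (14 mm clear glass tube, 120 mm tall with its red stopper, standing in a rack hole; bystander). Origin at the centre of its foot, z up.
- tube2: Glass tube (14 mm clear glass tube, 120 mm tall with its red stopper, standing in a rack hole; bystander). Origin at the centre of its foot, z up.
- tube3: Glass tube (14 mm clear glass tube, 120 mm tall with its red stopper, standing in a rack hole; bystander). Origin at the centre of its foot, z up.
- reagent: Amber reagent bottle, 60 mm diameter, 130 mm tall, loose, bystander. Origin at the centre of its foot.
- beaker: Clear beaker, 70 mm diameter, 90 mm tall, loose, bystander. Origin at the centre of its foot.
- slidebox: Green slide box, 70 x 170 x 32 mm, loose, bystander. Origin at the centre of its underside.
Not all that is in view belongs to the job. What is meant by the readout is not purple, and is the larger of those in its own colour.

How it is judged:
By the outcome, as a careful person would: the job done as asked, in the order asked, and still so for the second after the job is handed in, while the arm keeps its last pose, push and grip.
It also fails if it takes over 58 s, if anything falls off the work surface, if the arm or the gripper's body presses on something with over 40 N, if the wrist force passes 120 N, or if a joint passes its speed limit or range.

### The arm

A 6-joint arm with a two-finger parallel gripper is mounted at the origin on the work surface. World frame = base frame: x ahead of the robot, y to its left, z up, the work surface at z = 0. Lengths are in m, angles in rad, forces in N, time in s.
With the tool pointing down it reaches from about 0.3 to 0.875 m from the base axis. Payload 6.4 kg.
Tool frame: the origin (TCP) lies at the very end of the fingers, on their centre line; the grasp point (between the pads) lies 19 mm behind it; z points along the fingers, y is the line along which they close (so a half turn about z gives the same grasp; the last joint's range is limited). The gripper opens to 85 mm and grips with 20 to 120 N. Pads are 22 mm wide; open, the fingers measure 114 mm over their backs; the gripper's body (76 mm by 85 mm) begins 54 mm behind the grasp point. The pads swing forward as they close: fully open they stand 13 mm farther back than shut.
Start: joints at [-1.479, 0.181, 1.607, -0, 1.354, -0.206], TCP at [0.169, -0.55, 0.231] pointing down, gripper open.
Joint ranges: [-2.99, 2.99], [-0.89, 2.07], [0.3, 2.58], [-1.14, 4.28], [0, 2.63], [-3.12, 3.12]. Speed limits (rad/s): [2.57, 2.57, 3.01, 3.14, 3.14, 3.14].

### API

Orientations are given as a unit quaternion [x, y, z, w].
In Python, from cell import manip gives the robot as it stands. The module is installed in compiled form; this text tells all that it offers.
- The arm moves only by the tool jog_arm, never from a script. Its argument "moves" is a list of rows, each a list of 6 numbers: the shift along the tool's x, y, z in shares of 1000 mm (1.0 is 1000 mm), then the turn, a rotation vector about the tool's x, y, z in shares of pi rad (1.0 is pi rad). A call has exactly 10 rows; each row is the pose to reach, as a shift and turn from the pose commanded when the call began, along the tool's axes at that moment; what a row does not reach only later rows make up. A row lasts 1/12 s, in which the tool goes at most 41.7 mm and 7.16 degrees, less where a joint would pass 70% of its speed; a pose out of reach is approached as far as the arm can. A call with a gripper value outside its range is refused whole. "jaw" is the finger opening in mm, from 0 to 85.4, set as the call begins (left out, the last holds). The fingers move at their own pace and stop on an object; "squeeze" is the grip in N (left out, the last holds). Time passes only in rows, so rows that repeat a pose let the fingers close, or fill a call up. It gives the time, the measured TCP pose, the force, the opening and the grip force at its end, in the units of the state.
- manip.state(): the state, without advancing time (a new reading comes with each control period).
- manip.snapshot(name): name is "scene" or "top"; returns a dict with "color" (384x512x3 uint8, red, green, blue), "mtx" (3x3 intrinsics, pixels), "k1" (the pictures are not rectified: a ray, as slopes to the right and down, at radius r is drawn at 1 + k1 r^2 times it, then the intrinsics apply), "rvec" (rotation vector, rad) and "tvec" (3), from world to camera coordinates, as OpenCV has them. Camera axes: x right, y down, z forward; pixel columns grow to the right and rows downward; lengths in m; the calibration is good to about 2 mm. A picture is of the moment at which its call begins. There is no depth.
- manip.close_job(): hands the job in; it is judged then, once.
The state is a dict: "time": time; "joint_pos": joint angles; "qvel": joint speeds; "joint_efforts": joint torques, N m; "tcp_pos": TCP position; "orientation": TCP orientation; "wrist_force": force on the tool from outside, world axes, zero at the start; "ft_torque": the same for the moment, N m; "opening": finger opening in m; "grip_force": force on a finger pad.
Only numpy, scipy, OpenCV 4.12 (cv2) and the standard library are available. Lean on these libraries where they do the work, as an engineer would, in place of code of your own. Each camera call takes 0.05 s, during which the arm holds its last target. There are 200 camera calls.

## Working session

There is one attempt and no reset: what is moved stays moved. The work goes in short steps, Python scripts to look and compute and a tool call to move; the robot and the scene stay as the last step left them, time stands still between calls to the robot, and variables do not carry over. Pictures are saved under pics/ and viewed, at most 10 in all, crops included, and the job is handed in when it is done.

Besides the shell and the picture viewer there is one more tool, called in YAML: its name, and indented under it one key for each argument. jog_arm: Moves the arm, as the interface text tells. Its arguments: {"type":"object","properties":{"moves":{"type":"array","items":{"type":"array","items":{"type":"number"}}},"jaw":{"type":"number"},"squeeze":{"type":"number"}},"required":["moves"]}

```bash
mkdir -p pics; ls
cat > h.py <<'E'
import numpy as np, cv2, pickle
from cell import manip
def snap(n,f=None):
    s=manip.snapshot(n)
    if f: cv2.imwrite(f'pics/{f}.png',s['color'][:,:,::-1]); pickle.dump(s,open(f'pics/{f}.pkl','wb'))
    return s
def ld(f): return pickle.load(open(f'pics/{f}.pkl','rb'))
def ray(s,u,v):
    K=np.array(s['mtx']);d=np.array([(u-K[0,2])/K[0,0],(v-K[1,2])/K[1,1]]);p=d.copy()
    for _ in range(30): p=d/(1+s['k1']*(p@p))
    R=cv2.Rodrigues(np.array(s['rvec'],float))[0];t=np.array(s['tvec']).ravel()
    w=R.T@np.array([p[0],p[1],1]);return -R.T@t,w/np.linalg.norm(w)
def onz(s,u,v,z):
    o,d=ray(s,u,v);return o+d*(z-o[2])/d[2]
def tri(*l):
    A=np.zeros((3,3));b=np.zeros(3);rs=[ray(*x) for x in l]
    for o,d in rs:
        P=np.eye(3)-np.outer(d,d);A+=P;b+=P@o
    x=np.linalg.solve(A,b)
    return x,max(np.linalg.norm((np.eye(3)-np.outer(d,d))@(x-o)) for o,d in rs)
def proj(s,X):
    R=cv2.Rodrigues(np.array(s['rvec'],float))[0];c=R@np.array(X)+np.array(s['tvec']).ravel()
    p=c[:2]/c[2];p=p*(1+s['k1']*(p@p));K=np.array(s['mtx']);return K[:2,:2]@p+K[:2,2]
E
python3 - <<'E'
from h import *
a=snap('scene','scene0');b=snap('top','top0')
for s in(a,b):
    print(s['mtx'],s['k1'],ray(s,256,192))
print(manip.state())
im=[cv2.resize(x['color'],(800,600),interpolation=cv2.INTER_CUBIC) for x in(a,b)]
cv2.imwrite('pics/sceneB.png',im[0][:,:,::-1]);cv2.imwrite('pics/topB.png',im[1][:,:,::-1])
E
```

```text
pics
[[433.11092875   0.         260.81540508]
 [  0.         433.11092875 188.76174525]
 [  0.           0.           1.        ]] -0.09616387230409203 (array([1.16791086, 0.19585087, 0.87856705]), array([-0.56100097, -0.26200558, -0.78525855]))
[[467.36156052   0.         256.57331294]
 [  0.         467.36156052 197.34054034]
 [  0.           0.           1.        ]] -0.04040797981098753 (array([ 0.46809015, -0.05578133,  1.20448848]), array([ 0.10423638,  0.00478473, -0.99454104]))
{'time': 0.1, 'joint_pos': array([-1.47929038e+00,  1.81489180e-01,  1.60789909e+00, -1.68286308e-05,
        1.35381387e+00, -2.06317908e-01]), 'qvel': array([ 0.00068446, -0.00148422, -0.00240681, -0.00035558, -0.00073063,
        0.00048605]), 'joint_efforts': array([-3.25734106e-05, -4.45880878e+01, -3.52240813e+01, -2.60608840e-04,
        4.16281502e-03, -1.92200321e-05]), 'tcp_pos': array([ 0.16868351, -0.54917875,  0.23046595]), 'orientation': array([ 9.88932502e-01,  1.48363940e-01,  3.79695248e-05, -8.03886155e-04]), 'wrist_force': array([ 0.30053507, -1.089043  ,  0.26859873]), 'ft_torque': array([ 0.0291214 ,  0.02355808, -0.01162427]), 'grip_force': 0.0, 'opening': 0.08556209880540976}
```

View pics/sceneB.png

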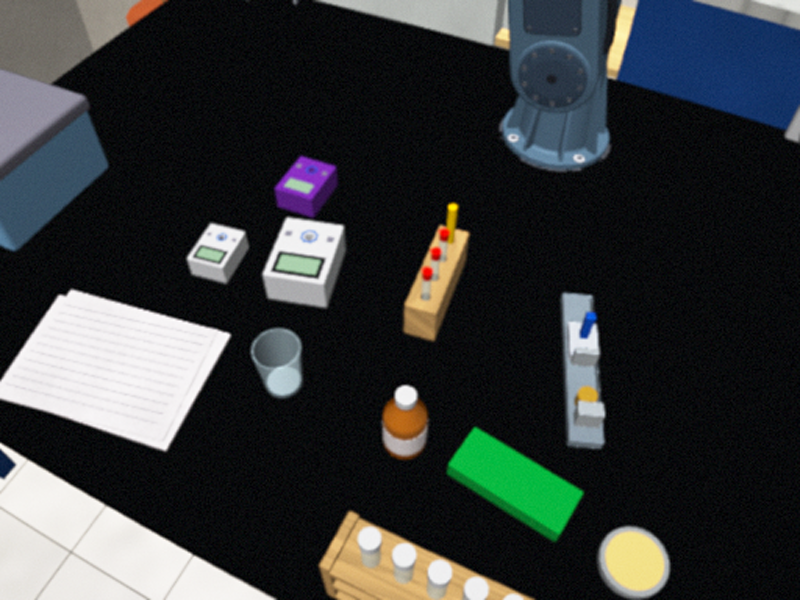

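View pics/topB.png

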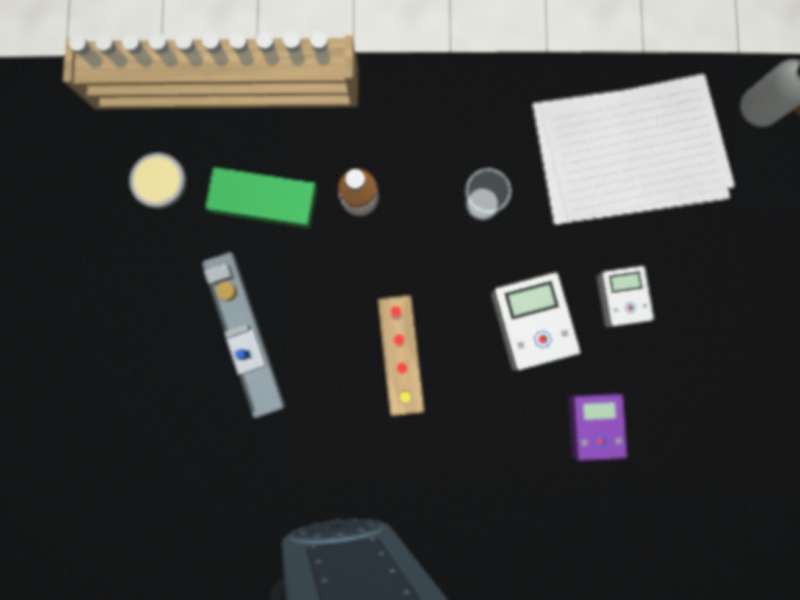

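The scene view (800x600) shows the gauge on the right with its blue post at (588,323) and the disc at (587,395). The stylus is at (452,222), the near end of the rack row. The large white readout's hole is at (309,237). The top view has the post at (241,354), disc (226,290), stylus (405,398) and hole (543,339).

```bash
cat > m.py <<'E'
from h import *
a=ld('scene0');b=ld('top0')
def blob(s,lo,hi,box):
    h=cv2.cvtColor(cv2.GaussianBlur(s['color'],(0,0),.7),cv2.COLOR_RGB2HSV);m=cv2.inRange(h,lo,hi)
    x0,y0,x1,y1=[int(round(q*.64)) for q in box];mm=np.zeros_like(m);mm[y0:y1,x0:x1]=m[y0:y1,x0:x1]
    n,l,st,c=cv2.connectedComponentsWithStats(mm)
    if n<2: return None
    i=1+np.argmax(st[1:,4]);ys,xs=np.where(l==i);return c[i],st[i],np.c_[xs,ys]
B=((100,120,50),(130,255,255));Y=((20,120,100),(35,255,255));G=((10,100,60),(28,255,255));R0=((0,120,100),(8,255,255))
print('proj tcp',proj(a,[.169,-.55,.23]),proj(b,[.169,-.55,.23]),proj(b,[0,0,0]))
for nm,c,ba,bb in [('post',B,(560,290,620,350),(215,330,270,375)),('disc',G,(560,370,620,402),(200,270,250,310)),('stylus',Y,(435,195,470,250),(390,380,425,410)),
  ('ring',B,(290,220,330,250),(525,325,560,355)),('red',R0,(290,220,330,250),(525,325,560,355))]:
    A=blob(a,*c,ba);T=blob(b,*c,bb)
    for q in(A,T): print(nm,None if q is None else (q[0].round(1),q[1]))
    if A is not None and T is not None: print('  tri',tri((a,*A[0]),(b,*T[0])))
for u,v in [(233,252),(204,263),(284,407),(254,417)]: print('bed',onz(b,u*.64,v*.64,.02).round(4))
for u,v in [(378,299),(411,296),(424,411),(391,415)]: print('rack',onz(b,u*.64,v*.64,.07).round(4))
for u,v in [(493,290),(557,273),(580,353),(517,369)]: print('box',onz(b,u*.64,v*.64,.06).round(4))
def crop(s,x0,y0,x1,y1,w,h): return cv2.resize(s['color'][y0:y1,x0:x1],(w,h),interpolation=cv2.INTER_CUBIC)
im=np.vstack([np.hstack([crop(b,120,150,190,275,224,400)[:300],crop(b,235,180,279,270,176,360)[-300:],crop(b,305,165,385,245,300,300)]),
 np.hstack([crop(a,340,180,410,290,190,300),crop(a,250,120,310,220,180,300),crop(a,160,130,230,200,330,300)])])
cv2.imwrite('pics/c1.png',im[:,:,::-1])
E
python3 m.py
```

```text
proj tcp [174.57613733   4.30891679] [499.9894976  385.84627576] [236.76661035 428.68259779]
post (array([376.4, 206.3]), array([372, 199,  11,  17, 107], dtype=int32))
post (array([154.5, 226.2]), array([151, 224,   8,   5,  28], dtype=int32))
  tri (array([0.50407843, 0.19747623, 0.06983779]), np.float64(0.0006471567334785772))
disc (array([375.6, 252.1]), array([369, 247,  14,  10, 110], dtype=int32))
disc (array([144. , 185.6]), array([139, 180,  11,  11,  92], dtype=int32))
  tri (array([0.606977  , 0.23182981, 0.04241061]), np.float64(0.0007230504048501685))
stylus (array([289. , 141.9]), array([286, 130,   7,  27, 145], dtype=int32))
stylus (array([259. , 253.2]), array([256, 250,   7,   7,  41], dtype=int32))
  tri (array([ 0.43928953, -0.05649098,  0.11027528]), np.float64(0.0005788922868041464))
ring None
ring None
red None
red (array([346.7, 217. ]), array([346, 216,   3,   3,   7], dtype=int32))
bed [0.6727 0.2246 0.02  ]
bed [0.6547 0.2722 0.02  ]
bed [0.4195 0.1375 0.02  ]
bed [0.4035 0.1859 0.02  ]
rack [ 0.5887 -0.016   0.07  ]
rack [ 0.5932 -0.0675  0.07  ]
rack [ 0.4149 -0.0868  0.07  ]
rack [ 0.4089 -0.0359  0.07  ]
box [ 0.6034 -0.1971  0.06  ]
box [ 0.6301 -0.2989  0.06  ]
box [ 0.5035 -0.3322  0.06  ]
box [ 0.4789 -0.2328  0.06  ]
```

View pics/c1.png

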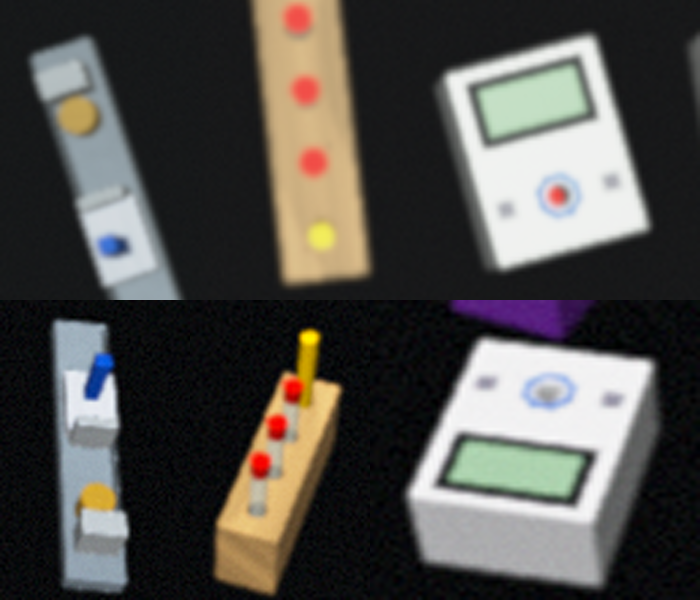

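The crops show the stylus at the near end of the rack. The hole of the large white box has the red button visible inside, and the disc sits near the anvil with the jaw open. Next I refine the hole, stylus and gauge points.

```bash
cat > m2.py <<'E'
from m import *
print('-----')
C=((98,35,60),(125,255,255))
for s,bx,n in((a,(290,220,330,250),'a'),(b,(525,325,560,355),'b')):
    q=blob(s,*C,bx);(e)=cv2.fitEllipse(q[2].astype(np.float32));print(q[1],e)
    if n=='a': ea=e[0]
    else: eb=e[0]
print('ring tri',tri((a,*ea),(b,*eb)),onz(a,*ea,.06),onz(b,*eb,.06))
A=blob(a,*Y,(435,195,470,250))[2];T=blob(b,*Y,(390,380,425,410))[2]
print('sty top',onz(b,*T.mean(0),.145)); ta=A[A[:,1]<A[:,1].min()+6].mean(0);print('tri top',tri((a,*ta),(b,*T.mean(0))))
P=blob(a,*B,(560,290,620,350))[2];Q=blob(b,*B,(215,330,270,375))[2]
print('post a rows',[(y,P[P[:,1]==y][:,0].min(),P[P[:,1]==y][:,0].max()) for y in range(199,216,3)])
print('post b',[(x,Q[Q[:,0]==x][:,1].min(),Q[Q[:,0]==x][:,1].max()) for x in range(151,159)])
d=np.array([.9456,.325,0])
for u,v,z in((151.7,226,.0895),(153,226.2,.0895)): print('post',onz(b,u,v,z))
pt=P[P[:,1]<204].mean(0);print('post top scene',onz(a,*pt,.0895),tri((a,*pt),(b,152.8,226)))
for nm,u,v,z in(('anvil c',62,82,.055),('anvil front',65,99,.055),('jawface',106,186,.055),('disc',78,115,.045)):
    p=onz(b,120+u/3.2-.5,150+v/3.2-.5,z);print(nm,p.round(4),(p@d).round(4))
E
python3 m2.py | sed -n '/-----/,$p'
```

```text
-----
[192 147  12   9  50] ((197.5640411376953, 150.79791259765625), (7.199377059936523, 9.755148887634277), 84.46749114990234)
[347 212   6  10  14] ((347.9383850097656, 216.45596313476562), (7.718316555023193, 9.33590316772461), 158.65879821777344)
ring tri (array([ 0.5265859 , -0.27488435,  0.05857628]), np.float64(0.0009902454402158632)) [ 0.52744515 -0.27307572  0.06      ] [ 0.52692624 -0.27553147  0.06      ]
sty top [ 0.44039069 -0.05699682  0.145     ]
tri top (array([ 0.44039414, -0.05717052,  0.14279748]), np.float64(0.00018172409230243858))
post a rows [(199, np.int64(377), np.int64(380)), (202, np.int64(375), np.int64(382)), (205, np.int64(374), np.int64(381)), (208, np.int64(373), np.int64(378)), (211, np.int64(372), np.int64(377)), (214, np.int64(372), np.int64(375))]
post b [(151, np.int64(226), np.int64(226)), (152, np.int64(225), np.int64(228)), (153, np.int64(224), np.int64(228)), (154, np.int64(224), np.int64(228)), (155, np.int64(225), np.int64(228)), (156, np.int64(225), np.int64(228)), (157, np.int64(225), np.int64(227)), (158, np.int64(226), np.int64(227))]
post [0.5042184  0.19910304 0.0895    ]
post [0.50373368 0.19597339 0.0895    ]
post top scene [0.50406867 0.19789908 0.0895    ] (array([0.50405894, 0.19723727, 0.08914256]), np.float64(0.000698792409466253))
anvil c [0.6319 0.2413 0.055 ] 0.676
anvil front [0.6186 0.2387 0.055 ] 0.6625
jawface [0.5507 0.2055 0.055 ] 0.5875
disc [0.6072 0.2307 0.045 ] 0.6492
```

```bash
cat > go.py <<'E'
import sys
from h import *
from scipy.spatial.transform import Rotation as Ro
x,y,z,yaw=map(float,sys.argv[1:5]);st=manip.state();R=Ro.from_quat(st['orientation']);t=np.radians(yaw)
G=Ro.from_matrix(np.array([[np.cos(t),np.sin(t),0],[np.sin(t),-np.cos(t),0],[0,0,-1]]))
print('d mm',(R.inv().apply(np.array([x,y,z])-st['tcp_pos'])*1e3).round(1),'rot',(R.inv()*G).as_rotvec().round(4),'|',st['time'],st['tcp_pos'].round(4),st['wrist_force'].round(1))
E
python3 go.py .471 .1866 .231 19; python3 go.py .471 .1866 .055 19
```

```text
d mm [ 5.049e+02 -6.147e+02  6.000e-01] rot [-0.0016 -0.0003 -0.0338] | 0.1 [ 0.1687 -0.5492  0.2305] [ 0.3 -1.1  0.3]
d mm [ 504.9 -614.4  176.6] rot [-0.0016 -0.0003 -0.0338] | 0.1 [ 0.1687 -0.5492  0.2305] [ 0.3 -1.1  0.3]
```

Units first: shifts go in shares of 1000 mm and turns go in shares of pi rad. So -615 mm / 1000 = -0.615, 505 mm / 1000 = 0.505, -0.033 rad / 3.1416 = -0.0105.

jog_arm:
  moves:
    - [0.505, -0.615, 0, 0, 0, -0.0105]
    - [0.505, -0.615, 0, 0, 0, -0.0105]
    - [0.505, -0.615, 0, 0, 0, -0.0105]
    - [0.505, -0.615, 0, 0, 0, -0.0105]
    - [0.505, -0.615, 0, 0, 0, -0.0105]
    - [0.505, -0.615, 0, 0, 0, -0.0105]
    - [0.505, -0.615, 0, 0, 0, -0.0105]
    - [0.505, -0.615, 0, 0, 0, -0.0105]
    - [0.505, -0.615, 0, 0, 0, -0.0105]
    - [0.505, -0.615, 0, 0, 0, -0.0105]
  jaw: 0
  squeeze: 40

```text
time: 0.93
tcp_pos: [0.327, -0.1623, 0.2312]
orientation: [0.986, 0.164, 0.0, 0.0]
wrist_force: [0.9, 0.1, 0.7]
opening: -0.0001
grip_force: 0.0
```

```bash
python3 go.py .471 .1866 .231 19
```

```text
d mm [ 2.492e+02 -2.834e+02  2.000e-01] rot [ 0.0003 -0.0003 -0.0017] | 0.9333 [ 0.327  -0.1623  0.2312] [0.9 0.1 0.7]
```

Scaled: -283 mm / 1000 = -0.283, 249 mm / 1000 = 0.249.

jog_arm:
  moves:
    - [0.249, -0.283, 0, 0, 0, 0]
    - [0.249, -0.283, 0, 0, 0, 0]
    - [0.249, -0.283, 0, 0, 0, 0]
    - [0.249, -0.283, 0, 0, 0, 0]
    - [0.249, -0.283, 0, 0, 0, 0]
    - [0.249, -0.283, 0, 0, 0, 0]
    - [0.249, -0.283, 0, 0, 0, 0]
    - [0.249, -0.283, 0, 0, 0, 0]
    - [0.249, -0.283, 0, 0, 0, 0]
    - [0.249, -0.283, 0, 0, 0, 0]

```text
time: 1.77
tcp_pos: [0.4716, 0.1899, 0.2307]
orientation: [0.986, 0.167, 0.0, -0.001]
wrist_force: [-1.0, -0.5, 0.6]
opening: -0.0002
grip_force: 0.0
```

```bash
python3 go.py .471 .1866 .055 19
```

```text
d mm [ -1.7   3.3 175.6] rot [-0.0022 -0.0008  0.0041] | 1.7667 [0.4716 0.1899 0.2307] [-1.  -0.5  0.6]
```

jog_arm:
  moves:
    - [-0.002, 0.001, 0.03, 0, 0, 0]
    - [-0.002, 0.001, 0.065, 0, 0, 0]
    - [-0.002, 0.001, 0.1, 0, 0, 0]
    - [-0.002, 0.001, 0.13, 0, 0, 0]
    - [-0.002, 0.001, 0.15, 0, 0, 0]
    - [-0.002, 0.001, 0.165, 0, 0, 0]
    - [-0.002, 0.001, 0.175, 0, 0, 0]
    - [-0.002, 0.001, 0.175, 0, 0, 0]
    - [-0.002, 0.001, 0.175, 0, 0, 0]
    - [-0.002, 0.001, 0.175, 0, 0, 0]

```text
time: 2.6
tcp_pos: [0.4699, 0.1827, 0.0573]
orientation: [0.986, 0.165, 0.001, 0.0]
wrist_force: [-0.2, -0.9, -0.4]
opening: 0.0
grip_force: 0.0
```

```bash
python3 go.py .5335 .2081 .055 19
python3 - <<'E'
from h import *
s=snap('scene','s2');b=snap('top','t2')
im=np.hstack([cv2.resize(s['color'][150:300,330:430],(400,600),interpolation=2),cv2.resize(b['color'][150:275,110:193],(400,600),interpolation=2)])
cv2.imwrite('pics/s2c.png',im[:,:,::-1])
E
```

```text
d mm [68.4 -3.4  2.5] rot [ 0.0004 -0.0017 -0.0008] | 2.6 [0.4699 0.1827 0.0573] [-0.2 -0.9 -0.4]
```

View pics/s2c.png

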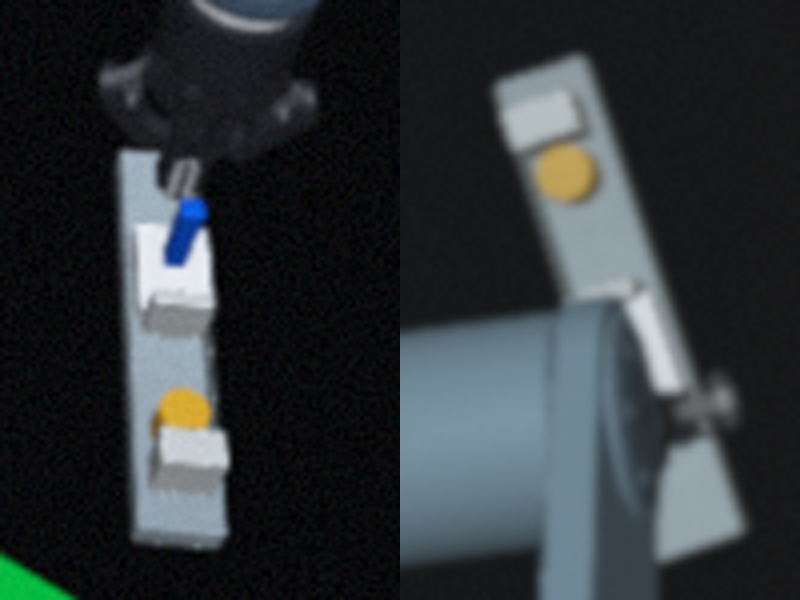

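The fingers stand right behind the blue post, at about (185,175) in the left crop. The path to the post is clear, so I push along the gauge axis.

Scaled: 52 mm / 1000 = 0.052, 49 mm / 1000 = 0.049.

jog_arm:
  moves:
    - [0.005, -0.004, 0.002, 0, 0, 0]
    - [0.01, -0.004, 0.002, 0, 0, 0]
    - [0.015, -0.004, 0.002, 0, 0, 0]
    - [0.02, -0.004, 0.002, 0, 0, 0]
    - [0.025, -0.004, 0.002, 0, 0, 0]
    - [0.031, -0.004, 0.002, 0, 0, 0]
    - [0.037, -0.004, 0.002, 0, 0, 0]
    - [0.043, -0.004, 0.002, 0, 0, 0]
    - [0.049, -0.004, 0.002, 0, 0, 0]
    - [0.052, -0.004, 0.002, 0, 0, 0]

```text
time: 3.53
tcp_pos: [0.5175, 0.2037, 0.0541]
orientation: [0.986, 0.165, -0.0, -0.0]
wrist_force: [-3.3, 0.3, 1.9]
opening: -0.0
grip_force: 1.6
```

```bash
python3 go.py .5335 .2081 .055 19
```

```text
d mm [16.6  1.  -0.9] rot [-0.0003  0.0002 -0.0008] | 3.5333 [0.5175 0.2037 0.0541] [-3.3  0.3  1.9]
```

Scaled: 12 mm / 1000 = 0.012, 11 mm / 1000 = 0.011.

jog_arm:
  moves:
    - [0.002, 0, 0, 0, 0, 0]
    - [0.004, 0, 0, 0, 0, 0]
    - [0.006, 0, 0, 0, 0, 0]
    - [0.008, 0, 0, 0, 0, 0]
    - [0.009, 0, 0, 0, 0, 0]
    - [0.01, 0, 0, 0, 0, 0]
    - [0.011, 0, 0, 0, 0, 0]
    - [0.012, 0, 0, 0, 0, 0]
    - [0.012, 0, 0, 0, 0, 0]
    - [0.012, 0, 0, 0, 0, 0]

```text
time: 4.37
tcp_pos: [0.5284, 0.2071, 0.0543]
orientation: [0.986, 0.165, 0.0, 0.0]
wrist_force: [-3.4, 0.4, -0.8]
opening: 0.0002
grip_force: 1.2
```

Scaled: 5 mm / 1000 = 0.005, 4.5 mm / 1000 = 0.0045.

jog_arm:
  moves:
    - [0.001, 0, 0, 0, 0, 0]
    - [0.002, 0, 0, 0, 0, 0]
    - [0.0025, 0, 0, 0, 0, 0]
    - [0.003, 0, 0, 0, 0, 0]
    - [0.0035, 0, 0, 0, 0, 0]
    - [0.004, 0, 0, 0, 0, 0]
    - [0.0045, 0, 0, 0, 0, 0]
    - [0.005, 0, 0, 0, 0, 0]
    - [0.005, 0, 0, 0, 0, 0]
    - [0.005, 0, 0, 0, 0, 0]

```text
time: 5.2
tcp_pos: [0.5331, 0.2088, 0.0543]
orientation: [0.986, 0.165, 0.0, 0.0]
wrist_force: [-2.5, -0.4, -1.5]
opening: 0.0001
grip_force: 1.2
```

Run:
```python
from h import *
s=snap('scene','s3')
im=cv2.resize(s['color'][170:290,340:420],(400,600),interpolation=2)
cv2.imwrite('pics/s3c.png',im[:,:,::-1])
```

```text
(no output)
```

View pics/s3c.png

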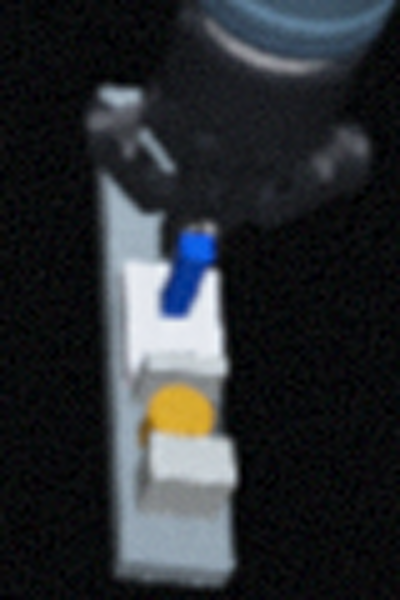

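The jaw is now close to the disc, with a small dark gap near (180,375), so I keep pushing in small steps.

Scaled: 7 mm / 1000 = 0.007, 6.5 mm / 1000 = 0.0065.

jog_arm:
  moves:
    - [0.001, 0, 0, 0, 0, 0]
    - [0.002, 0, 0, 0, 0, 0]
    - [0.003, 0, 0, 0, 0, 0]
    - [0.004, 0, 0, 0, 0, 0]
    - [0.005, 0, 0, 0, 0, 0]
    - [0.006, 0, 0, 0, 0, 0]
    - [0.0065, 0, 0, 0, 0, 0]
    - [0.007, 0, 0, 0, 0, 0]
    - [0.007, 0, 0, 0, 0, 0]
    - [0.007, 0, 0, 0, 0, 0]

```text
time: 6.08
tcp_pos: [0.5368, 0.2101, 0.0543]
orientation: [0.986, 0.165, -0.003, 0.001]
wrist_force: [-16.2, -7.0, 10.6]
opening: 0.0
grip_force: 8.6
```

Scaled: 2.5 mm / 1000 = 0.0025, 2 mm / 1000 = 0.002.

jog_arm:
  moves:
    - [0.0005, 0, 0, 0, 0, 0]
    - [0.001, 0, 0, 0, 0, 0]
    - [0.0015, 0, 0, 0, 0, 0]
    - [0.002, 0, 0, 0, 0, 0]
    - [0.0025, 0, 0, 0, 0, 0]
    - [0.0025, 0, 0, 0, 0, 0]
    - [0.0025, 0, 0, 0, 0, 0]
    - [0.0025, 0, 0, 0, 0, 0]
    - [0.0025, 0, 0, 0, 0, 0]
    - [0.0025, 0, 0, 0, 0, 0]

```text
time: 6.92
tcp_pos: [0.5368, 0.2102, 0.0542]
orientation: [0.986, 0.165, -0.006, 0.001]
wrist_force: [-25.9, -10.7, 20.1]
opening: 0.0001
grip_force: 14.0
```

Run:
```python
from h import *
s=snap('scene','s4');b=snap('top','t4')
im=np.hstack([cv2.resize(s['color'][170:290,340:420],(400,600),interpolation=2),cv2.resize(b['color'][150:250,110:177],(400,600),interpolation=2)])
cv2.imwrite('pics/s4c.png',im[:,:,::-1])
```

```text
(no output)
```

View pics/s4c.png

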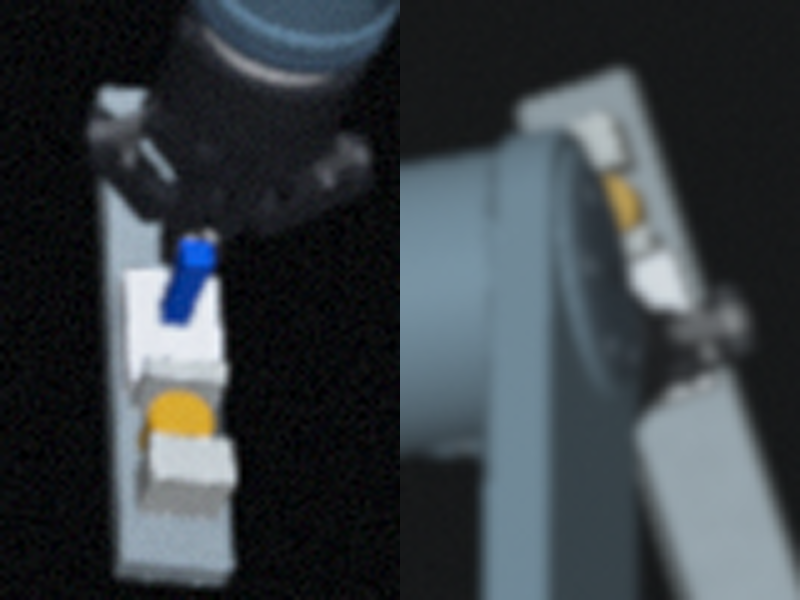

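The jaw is stalled with the disc pinched between jaw and anvil (left crop, disc at (180,412), no gap) at about 28 N. I back off and lift.

Scaled: -175 mm / 1000 = -0.175, -165 mm / 1000 = -0.165.

jog_arm:
  moves:
    - [-0.005, 0, 0, 0, 0, 0]
    - [-0.015, 0, 0, 0, 0, 0]
    - [-0.028, 0, 0, 0, 0, 0]
    - [-0.03, 0, -0.01, 0, 0, 0]
    - [-0.03, 0, -0.03, 0, 0, 0]
    - [-0.03, 0, -0.06, 0, 0, 0]
    - [-0.03, 0, -0.1, 0, 0, 0]
    - [-0.03, 0, -0.14, 0, 0, 0]
    - [-0.03, 0, -0.165, 0, 0, 0]
    - [-0.03, 0, -0.175, 0, 0, 0]
  jaw: 40

```text
time: 7.85
tcp_pos: [0.5174, 0.2029, 0.2365]
orientation: [0.986, 0.165, 0.006, -0.0]
wrist_force: [0.7, 1.1, 0.4]
opening: 0.0404
grip_force: 0.0
```

```bash
python3 go.py .4400 -.0575 .2300 6.2
```

```text
d mm [-157.8  221.2    5. ] rot [ 0.0006 -0.0118  0.2226] | 7.85 [0.5174 0.2029 0.2365] [0.7 1.1 0.4]
```

Scaled: 221 mm / 1000 = 0.221, -158 mm / 1000 = -0.158, 0.223 rad / 3.1416 = 0.071.

jog_arm:
  moves:
    - [-0.158, 0.221, 0.005, 0, 0, 0.071]
    - [-0.158, 0.221, 0.005, 0, 0, 0.071]
    - [-0.158, 0.221, 0.005, 0, 0, 0.071]
    - [-0.158, 0.221, 0.005, 0, 0, 0.071]
    - [-0.158, 0.221, 0.005, 0, 0, 0.071]
    - [-0.158, 0.221, 0.005, 0, 0, 0.071]
    - [-0.158, 0.221, 0.005, 0, 0, 0.071]
    - [-0.158, 0.221, 0.005, 0, 0, 0.071]
    - [-0.158, 0.221, 0.005, 0, 0, 0.071]
    - [-0.158, 0.221, 0.005, 0, 0, 0.071]

```text
time: 8.68
tcp_pos: [0.4364, -0.0579, 0.2245]
orientation: [0.999, 0.054, 0.0, -0.0]
wrist_force: [0.4, -0.0, -0.6]
opening: 0.0401
grip_force: 0.0
```

```bash
python3 go.py .4400 -.0575 .0950 6.2;  python3 - <<'E'
from h import *
b=snap('top','t5')
im=cv2.resize(b['color'][150:280,110:310],(800,520),interpolation=2)
cv2.imwrite('pics/t5c.png',im[:,:,::-1])
E
```

```text
d mm [  3.5  -0.  129.5] rot [-0.0001 -0.0009 -0.001 ] | 8.6833 [ 0.4364 -0.0579  0.2245] [ 0.4 -0.  -0.6]
```

View pics/t5c.png

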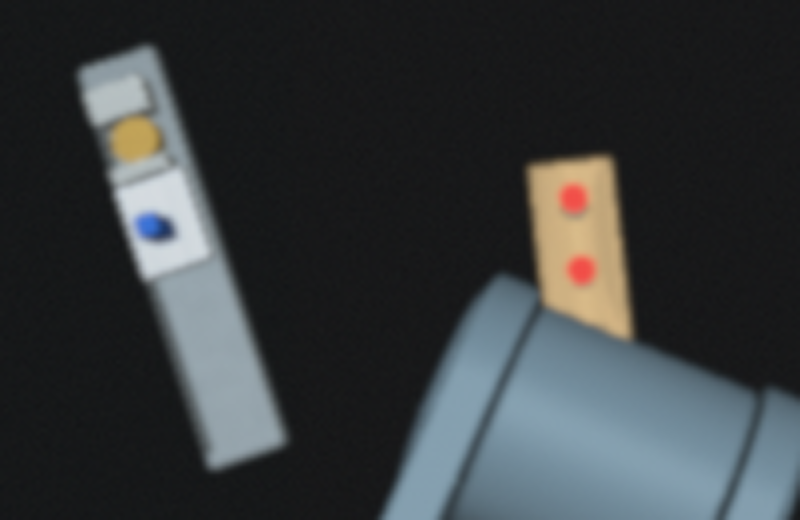

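The gauge jaw is shut on the disc (135,138), between the anvil and the carriage. Now I go down on the stylus.

Scaled: 128 mm / 1000 = 0.128, 3.5 mm / 1000 = 0.0035.

jog_arm:
  moves:
    - [0.0035, 0, 0.02, 0, 0, 0]
    - [0.0035, 0, 0.045, 0, 0, 0]
    - [0.0035, 0, 0.07, 0, 0, 0]
    - [0.0035, 0, 0.095, 0, 0, 0]
    - [0.0035, 0, 0.11, 0, 0, 0]
    - [0.0035, 0, 0.12, 0, 0, 0]
    - [0.0035, 0, 0.127, 0, 0, 0]
    - [0.0035, 0, 0.128, 0, 0, 0]
    - [0.0035, 0, 0.128, 0, 0, 0]
    - [0.0035, 0, 0.128, 0, 0, 0]

```text
time: 9.57
tcp_pos: [0.4403, -0.0579, 0.0973]
orientation: [0.999, 0.054, 0.001, 0.0]
wrist_force: [0.6, 0.8, 0.2]
opening: 0.0401
grip_force: 0.0
```

```bash
python3 go.py .4400 -.0575 .0950 6.2;  python3 - <<'E'
from h import *
b=snap('scene','s6')
im=cv2.resize(b['color'][100:220,240:320],(400,600),interpolation=2)
cv2.imwrite('pics/s6c.png',im[:,:,::-1])
E
```

```text
d mm [-0.3 -0.4  2.3] rot [ 0.0008 -0.0016  0.    ] | 9.5667 [ 0.4403 -0.0579  0.0973] [0.6 0.8 0.2]
```

View pics/s6c.png

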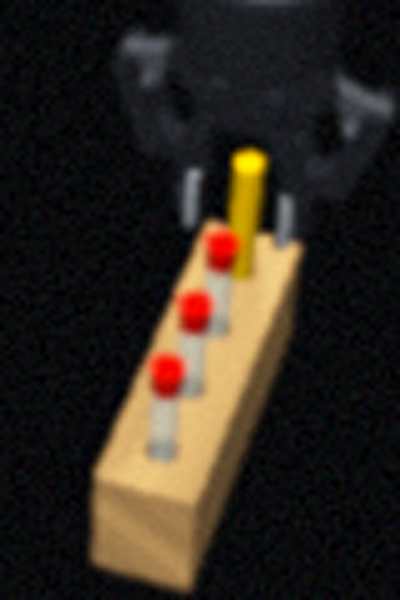

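The fingers straddle the yellow handle at (247,190) and are clear of the tubes. I close on it.

jog_arm:
  moves:
    - [0, 0, 0, 0, 0, 0]
    - [0, 0, 0, 0, 0, 0]
    - [0, 0, 0, 0, 0, 0]
    - [0, 0, 0, 0, 0, 0]
    - [0, 0, 0, 0, 0, 0]
    - [0, 0, 0, 0, 0, 0]
    - [0, 0, 0, 0, 0, 0]
    - [0, 0, 0, 0, 0, 0]
    - [0, 0, 0, 0, 0, 0]
    - [0, 0, 0, 0, 0, 0]
  jaw: 0
  squeeze: 60

```text
time: 10.45
tcp_pos: [0.44, -0.058, 0.097]
orientation: [0.999, 0.054, 0.001, 0.0]
wrist_force: [-0.4, 1.4, 5.4]
opening: 0.0118
grip_force: 58.4
```

Scaled: -100 mm / 1000 = -0.1, -95 mm / 1000 = -0.095.

jog_arm:
  moves:
    - [0, 0, -0.005, 0, 0, 0]
    - [0, 0, -0.015, 0, 0, 0]
    - [0, 0, -0.028, 0, 0, 0]
    - [0, 0, -0.042, 0, 0, 0]
    - [0, 0, -0.056, 0, 0, 0]
    - [0, 0, -0.07, 0, 0, 0]
    - [0, 0, -0.084, 0, 0, 0]
    - [0, 0, -0.095, 0, 0, 0]
    - [0, 0, -0.1, 0, 0, 0]
    - [0, 0, -0.1, 0, 0, 0]

```text
time: 11.28
tcp_pos: [0.4402, -0.0581, 0.1978]
orientation: [0.999, 0.054, 0.001, 0.001]
wrist_force: [0.8, -0.2, -0.7]
opening: 0.0115
grip_force: 58.4
```

```bash
python3 go.py .5265 -.2745 .1970 6.2
```

```text
d mm [ 62.5 224.4   1.2] rot [ 0.0013 -0.0023 -0.0004] | 11.2833 [ 0.4402 -0.0581  0.1978] [ 0.8 -0.2 -0.7]
```

Scaled: 224 mm / 1000 = 0.224, 214 mm / 1000 = 0.214.

jog_arm:
  moves:
    - [0.003, 0.02, 0, 0, 0, 0]
    - [0.008, 0.045, 0, 0, 0, 0]
    - [0.016, 0.075, 0, 0, 0, 0]
    - [0.026, 0.105, 0, 0, 0, 0]
    - [0.036, 0.135, 0, 0, 0, 0]
    - [0.046, 0.165, 0, 0, 0, 0]
    - [0.055, 0.195, 0, 0, 0, 0]
    - [0.06, 0.214, 0, 0, 0, 0]
    - [0.062, 0.224, 0, 0, 0, 0]
    - [0.062, 0.224, 0, 0, 0, 0]

```text
time: 12.12
tcp_pos: [0.5249, -0.2753, 0.195]
orientation: [0.999, 0.053, -0.001, -0.0]
wrist_force: [-0.8, 0.2, -0.2]
opening: 0.0119
grip_force: 58.4
```

Scaled: 25 mm / 1000 = 0.025, 20 mm / 1000 = 0.02.

jog_arm:
  moves:
    - [0, 0, 0, 0, 0, 0]
    - [0, 0, 0, 0, 0, 0]
    - [0, 0, 0.005, 0, 0, 0]
    - [0, 0, 0.01, 0, 0, 0]
    - [0, 0, 0.015, 0, 0, 0]
    - [0, 0, 0.02, 0, 0, 0]
    - [0, 0, 0.025, 0, 0, 0]
    - [0, 0, 0.025, 0, 0, 0]
    - [0, 0, 0.025, 0, 0, 0]
    - [0, 0, 0.025, 0, 0, 0]

```text
time: 12.95
tcp_pos: [0.5253, -0.2739, 0.1713]
orientation: [0.999, 0.054, 0.0, 0.0]
wrist_force: [-0.6, -0.4, 0.0]
opening: 0.012
grip_force: 58.4
```

```bash
python3 go.py .5265 -.2745 .1720 6.2;  python3 - <<'E'
from h import *
s=snap('scene','s7');b=snap('top','t7')
st=manip.state();p=st['tcp_pos']
for z in(.086,.137): print(z,proj(s,[p[0],p[1],z]),proj(s,[.5265,-.2745,.06]))
im=np.hstack([cv2.resize(s['color'][80:180,155:245],(540,600),interpolation=2),cv2.resize(b['color'][170:270,330:373],(258,600),interpolation=2)])
cv2.imwrite('pics/s7c.png',im[:,:,::-1])
E
```

```text
d mm [ 1.2  0.8 -0.7] rot [ 0.0001 -0.0001 -0.0004] | 12.95 [ 0.5253 -0.2739  0.1713] [-0.6 -0.4  0. ]
0.086 [196.7280487  143.12791044] [197.27856035 150.38679823]
0.137 [194.78704373 128.56254403] [197.27856035 150.38679823]
```

View pics/s7c.png

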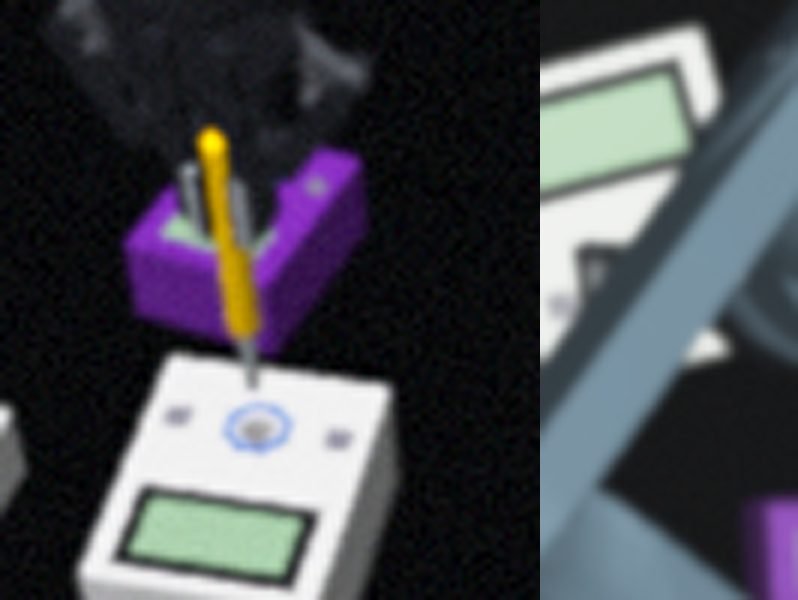

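The tip is at crop (252,384), which is full-image (196.5,143.5), close to the predicted (196.7,143.1). The hole is at crop (257,430). I check for tilt numerically.

Run:
```python
from h import *
s=ld('s7');h=cv2.cvtColor(s['color'],cv2.COLOR_RGB2HSV);m=cv2.inRange(h,(18,110,70),(35,255,255));m[:95]=0;m[140:]=0;m[:,:180]=0;m[:,205:]=0
p=np.array([.5253,-.2739])
for y in range(101,138,4):
    xs=np.where(m[y])[0]
    if len(xs):print(y,xs.mean().round(1),len(xs))
for z in(.085,.119,.137,.18,.22):print(z,proj(s,[*p,z]).round(1))
print(proj(s,[.5263,-.2739,.085])-proj(s,[*p,.085]),proj(s,[*p+[0,.001],.085])-proj(s,[*p,.085]))
```

```text
101 189.5 4
105 190.0 5
109 190.5 4
113 190.5 4
117 191.5 4
121 192.5 4
125 194.0 5
129 194.5 4
133 195.0 5
0.085 [196.8 143.4]
0.119 [195.5 133.8]
0.137 [194.8 128.6]
0.18 [193.1 115.4]
0.22 [191.4 102.5]
[-0.20037042  0.25011518] [0.33619941 0.12311728]
```

jog_arm:
  moves:
    - [0.0005, -0.0004, 0, 0, 0, 0]
    - [0.0014, -0.001, 0.004, 0, 0, 0]
    - [0.0014, -0.001, 0.008, 0, 0, 0]
    - [0.0014, -0.001, 0.012, 0, 0, 0]
    - [0.0014, -0.001, 0.016, 0, 0, 0]
    - [0.0014, -0.001, 0.02, 0, 0, 0]
    - [0.0014, -0.001, 0.024, 0, 0, 0]
    - [0.0014, -0.001, 0.027, 0, 0, 0]
    - [0.0014, -0.001, 0.03, 0, 0, 0]
    - [0.0014, -0.001, 0.03, 0, 0, 0]

```text
time: 13.88
tcp_pos: [0.5261, -0.2724, 0.1404]
orientation: [0.999, 0.054, -0.0, -0.0]
wrist_force: [-0.8, 0.0, -0.4]
opening: 0.0117
grip_force: 58.4
```

```bash
python3 go.py .5265 -.2745 .1420 6.2;  python3 - <<'E'
from h import *
s=snap('scene','s8')
im=cv2.resize(s['color'][100:175,160:235],(600,600),interpolation=2)
cv2.imwrite('pics/s8c.png',im[:,:,::-1])
E
```

```text
d mm [ 0.2  2.1 -1.6] rot [-0.0009  0.0008 -0.0005] | 13.8833 [ 0.5261 -0.2724  0.1404] [-0.8  0.  -0.4]
```

View pics/s8c.png

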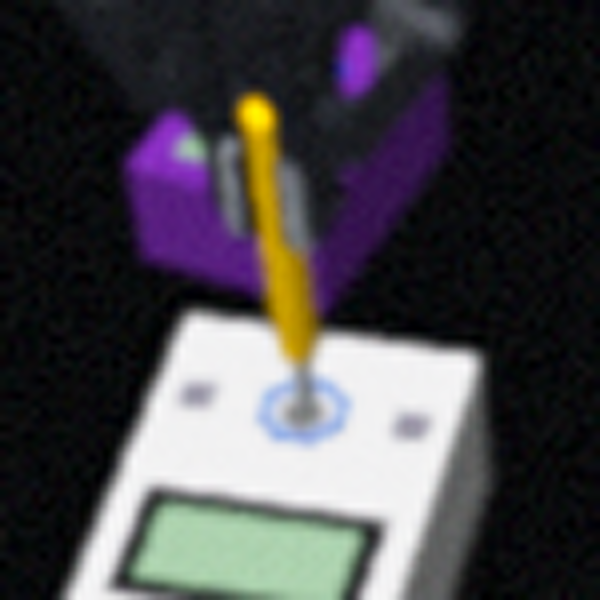

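The tip is inside the blue ring at crop (303,400) and there is no contact force. Next I go down to the button.

Scaled: 17 mm / 1000 = 0.017, 16 mm / 1000 = 0.016.

jog_arm:
  moves:
    - [0, 0, 0.003, 0, 0, 0]
    - [0, 0, 0.006, 0, 0, 0]
    - [0, 0, 0.009, 0, 0, 0]
    - [0, 0, 0.012, 0, 0, 0]
    - [0, 0, 0.014, 0, 0, 0]
    - [0, 0, 0.015, 0, 0, 0]
    - [0, 0, 0.016, 0, 0, 0]
    - [0, 0, 0.017, 0, 0, 0]
    - [0, 0, 0.017, 0, 0, 0]
    - [0, 0, 0.017, 0, 0, 0]
  squeeze: 80

```text
time: 14.77
tcp_pos: [0.5266, -0.2726, 0.1246]
orientation: [0.999, 0.054, 0.0, -0.0]
wrist_force: [-0.1, 1.3, 2.4]
opening: 0.0113
grip_force: 77.9
```

Scaled: 3 mm / 1000 = 0.003, 2.5 mm / 1000 = 0.0025.

jog_arm:
  moves:
    - [0, 0, 0.0005, 0, 0, 0]
    - [0, 0, 0.001, 0, 0, 0]
    - [0, 0, 0.0015, 0, 0, 0]
    - [0, 0, 0.002, 0, 0, 0]
    - [0, 0, 0.0025, 0, 0, 0]
    - [0, 0, 0.003, 0, 0, 0]
    - [0, 0, 0.003, 0, 0, 0]
    - [0, 0, 0.003, 0, 0, 0]
    - [0, 0, 0.003, 0, 0, 0]
    - [0, 0, 0.003, 0, 0, 0]

```text
time: 15.6
tcp_pos: [0.5265, -0.2727, 0.1214]
orientation: [0.999, 0.054, 0.0, 0.0]
wrist_force: [-0.4, 1.6, 3.5]
opening: 0.0115
grip_force: 78.2
```

Scaled: 4 mm / 1000 = 0.004, 3.5 mm / 1000 = 0.0035.

jog_arm:
  moves:
    - [0, 0, 0.0005, 0, 0, 0]
    - [0, 0, 0.001, 0, 0, 0]
    - [0, 0, 0.0015, 0, 0, 0]
    - [0, 0, 0.002, 0, 0, 0]
    - [0, 0, 0.0025, 0, 0, 0]
    - [0, 0, 0.003, 0, 0, 0]
    - [0, 0, 0.0035, 0, 0, 0]
    - [0, 0, 0.004, 0, 0, 0]
    - [0, 0, 0.004, 0, 0, 0]
    - [0, 0, 0.004, 0, 0, 0]

```text
time: 16.43
tcp_pos: [0.5274, -0.2731, 0.1197]
orientation: [0.999, 0.054, 0.001, 0.001]
wrist_force: [-3.7, 3.2, 17.3]
opening: 0.0112
grip_force: 80.0
```

jog_arm:
  moves:
    - [0, 0, 0, 0, 0, 0]
    - [0, 0, 0, 0, 0, 0]
    - [0, 0, 0, 0, 0, 0]
    - [0, 0, 0, 0, 0, 0]
    - [0, 0, 0, 0, 0, 0]
    - [0, 0, 0, 0, 0, 0]
    - [0, 0, 0, 0, 0, 0]
    - [0, 0, 0, 0, 0, 0]
    - [0, 0, 0, 0, 0, 0]
    - [0, 0, 0, 0, 0, 0]

```text
time: 17.27
tcp_pos: [0.5273, -0.2731, 0.1197]
orientation: [0.999, 0.054, 0.001, 0.001]
wrist_force: [-3.0, 3.3, 17.3]
opening: 0.0115
grip_force: 80.0
```

Run:
```python
from h import *
s=snap('scene');h=cv2.cvtColor(s['color'],cv2.COLOR_RGB2HSV);m=cv2.inRange(h,(100,120,50),(130,255,255))[190:250,350:400]
y,x=np.where(m);t=y<y.min()+5;p=onz(s,x[t].mean()+350,y[t].mean()+190,.0895)
print('post now',p,'along',p@[.9456,.325,0],'(was .541)')
st=manip.state();print(st['tcp_pos'],st['wrist_force'],st['grip_force'],st['time'])
```

```text
post now [0.55262107 0.21484068 0.0895    ] along 0.592381704765765 (was .541)
[ 0.52734541 -0.27312347  0.11971677] [-2.91742809  4.09927819 17.11158813] 80.01153230667114 17.3167
```

```bash
python3 -c "
from cell import manip
print(manip.close_job())"
```

```text
the job is handed in; nothing more can be done
None
```

I've handed the job in at 17.3 s: the jaw is shut on the brass disc (pressed at about 28 N), and the gripped stylus is holding the red button at the bottom of its travel with about 17 N. The only result returned was that the job was handed in.

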